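# Gauge an unmarked pestle in the go/no-go block

### The job

The homogeniser pestle in the single stand is unmarked: find its size in the sprung gauge block. Step it down the row from the widest bore; its own bore is the one whose mouth takes the shank but whose shoulder, half-way down, stops it (a bore that is too wide lets it through to the collar). Keep hold of it while you try, never letting it drop through; press it gently, with a few newtons, onto its own shoulder, leave it standing there, and leave the two pestles in the rack alone.

Things in the scene. Friction and masses are not known exactly. Their poses are not given: they have to be found in the camera images.
- pestle_a_grip (a point): Pestle a, one of three alike (90 mm long, about 60 g). Steel grip 24 mm in diameter, 45 mm high; under it a collar 32 mm in diameter, 5 mm thick; under that a white shank 40 mm long. The point is on the axis in the grip, 28 mm above the collar's underside, 68 mm above the foot, 22 mm below the top; z points up along the pestle. The one in the single stand at the start is to be gauged.
- pestle_b_grip (a point): Pestle b, one of three alike (90 mm long, about 60 g). Steel grip 24 mm in diameter, 45 mm high; under it a collar 32 mm in diameter, 5 mm thick; under that a white shank 40 mm long. The point is on the axis in the grip, 28 mm above the collar's underside, 68 mm above the foot, 22 mm below the top; z points up along the pestle. The one in the single stand at the start is to be gauged.
- pestle_c_grip (a point): Pestle c, one of three alike (90 mm long, about 60 g). Steel grip 24 mm in diameter, 45 mm high; under it a collar 32 mm in diameter, 5 mm thick; under that a white shank 40 mm long. The point is on the axis in the grip, 28 mm above the collar's underside, 68 mm above the foot, 22 mm below the top; z points up along the pestle. The one in the single stand at the start is to be gauged.
- pestle_a: Pestle a; origin at the centre of its foot, z up along the axis. The shank is a straight cylinder, 1 mm bevel at the flat foot. The three shanks are 12, 16 and 20 mm in diameter; which pestle has which is not known; the shank is hidden while it stands in a well.
- pestle_b: Pestle b; origin at the centre of its foot, z up along the axis. The shank is a straight cylinder, 1 mm bevel at the flat foot. The three shanks are 12, 16 and 20 mm in diameter; which pestle has which is not known; the shank is hidden while it stands in a well.
- pestle_c: Pestle c; origin at the centre of its foot, z up along the axis. The shank is a straight cylinder, 1 mm bevel at the flat foot. The three shanks are 12, 16 and 20 mm in diameter; which pestle has which is not known; the shank is hidden while it stands in a well.
- bore1 (a point): Centre of the mouth of bore 1 (of 3; 1 the widest), level with the block's top. The bore is 21 mm in diameter for the first 18 mm, then narrows at a flat shoulder to 17 mm and goes on right through; edges square, room below for the shank. The point sinks with the block; z up, y along the row to the wider bores.
- bore2 (a point): Centre of the mouth of bore 2 (of 3; 1 the widest), level with the block's top. The bore is 17 mm in diameter for the first 18 mm, then narrows at a flat shoulder to 13 mm and goes on right through; edges square, room below for the shank. The point sinks with the block; z up, y along the row to the wider bores.
- bore3 (a point): Centre of the mouth of bore 3 (of 3; 1 the widest), level with the block's top. The bore is 13 mm in diameter for the first 18 mm, then narrows at a flat shoulder to 9 mm and goes on right through; edges square, room below for the shank. The point sinks with the block; z up, y along the row to the wider bores.
- gauge_block: Aluminium block, 54 x 214 x 36 mm, top 66 mm above the worktop, three bores in a row along y, 52 mm apart, widest at +y. Two springs on a fixed dark base (60 x 226 x 10 mm) carry it: it begins to sink at about 2.5 N of push, gives 1 mm more per newton, and is hard against a stop after 8 mm. Over 20 N between pestle and block is too hard. Origin: centre of the top face, z up.
- stand: Grey plastic block, 62 x 62 mm, 50 mm high (74 x 74 mm foot rim), fixed, with one well of 23 mm diameter and 44 mm deep at its centre in which the pestle to be gauged hangs loosely, its collar resting on the block's top. Origin at the centre of its underside, z up.
- rack_well1 (a point): Mouth of one of the two wells in the rack, a fixed grey plastic block like the stand but 124 mm long, 50 mm high, which holds the other two pestles. At the top of the block.
- rack_well2 (a point): Mouth of the other well of the rack, 62 mm from the first.

How it is judged:
By the outcome, as a careful person would: the job done as asked, in the order asked, and still so for the second after the job is handed in, with the robot touching nothing.
It also fails if it takes over 58 s, if anything falls off the work surface, if the arm or the gripper's body presses on something with over 40 N, if the wrist force passes 120 N, or if a joint passes its speed limit or range.

### The arm

A 6-joint arm with a two-finger parallel gripper is mounted at the origin on a cart in front of the work surface, level with it; the furniture and walls round the work are solid. World frame = base frame: x ahead of the robot, y to its left, z up, the work surface at z = 0. Lengths are in m, angles in rad, forces in N, time in s.
With the tool pointing down it reaches from about 0.325 to 0.9 m from the base axis. Payload 6.1 kg.
Tool frame: the origin (TCP) lies midway between the tips of the shut fingers; the grasp point (between the pads) lies 19 mm behind it; z points along the fingers, y is the line along which they close (so a half turn about z gives the same grasp; the last joint's range is limited). The gripper opens to 85 mm and grips with 20 to 120 N. Pads are 22 mm wide; open, the fingers measure 114 mm over their backs; the gripper's body (76 mm by 85 mm) begins 54 mm behind the grasp point. The pads swing forward as they close: fully open they stand 13 mm farther back than shut.
Start: joints at [1.105, 0.22, 1.526, -0, 1.395, -0.126], TCP at [0.208, 0.589, 0.231] pointing down, gripper open.
Joint ranges: [-2.98, 2.98], [-0.91, 2.08], [0.09, 2.57], [-1.24, 4.39], [0.2, 2.65], [-2.68, 2.68]. Speed limits (rad/s): [2.57, 2.57, 3.01, 3.14, 3.14, 3.14].

### API

Orientations are given as [roll, pitch, yaw] about the fixed x, y, z axes, in that order (R = Rz(yaw) Ry(pitch) Rx(roll)).
In Python, from plant import movep, move_l, set_joints, gripper_to, hold, inverse_kinematics, observe, get_image, get_calibration, Unreachable, job_done gives the robot as it stands. Calls block until the motion is done:
- movep(position, orientation): joint-space move of the TCP to a pose.
- move_l(position, feed=0.15, rotation=None, max_force=None): straight line of the TCP; rotation=None keeps the orientation; feed is the mean speed in m/s. With max_force (N) it stops when the force on the tool has changed by that much, and returns True; else False.
- set_joints(angles): joint-space move.
- gripper_to(opening, f_grip=None): finger opening in m; f_grip is the grip in N (None keeps the last); returns when the fingers have stopped.
- hold(seconds).
- inverse_kinematics(position, orientation): joint angles nearest the present ones, or None.
- observe(): the state.
- get_image(name): name is "side" or "top"; returns (picture, depth): 400x640x3 uint8, red, green, blue; 400x640 float32, m along the optical axis (not along the pixel's ray), 0 where there is no reading.
- get_calibration(name): a dict with "intrinsics" (3x3 intrinsics, pixels), "world_from_camera" (4x4, takes a point from camera to world coordinates). Camera axes: x right, y down, z forward; pixel columns grow to the right and rows downward; lengths in m; the calibration is good to about 2 mm. A picture is of the moment at which its call begins. get_calibration takes no time and is no camera call.
A pose or a line that the arm cannot do raises Unreachable and nothing moves.
- job_done(): hands the job in; it is judged then, once.
The state is a dict: "time_s": time; "q": joint angles; "joint_velocities": joint speeds; "joint_torque": joint torques, N m; "eef_pos": TCP position; "tcp_rot": TCP orientation; "ft_force": force on the tool from outside, world axes, zero at the start; "torque": the same for the moment, N m; "opening": finger opening in m; "grasp_force": force on a finger pad.
Only numpy, scipy, OpenCV 4.12 (cv2) and the standard library are available. Lean on these libraries where they do the work, as an engineer would, in place of code of your own. Each camera call takes 0.05 s, during which the arm holds its last target. There are 200 camera calls.

## Working session

There is one attempt and no reset: what is moved stays moved. The work goes in short steps, each a Python script; the robot and the scene stay as the last script left them, time stands still between calls to the robot, and variables do not carry over. Pictures are saved under pics/ and viewed, at most 10 in all, crops included, and the job is handed in when it is done.

```bash
ls; mkdir -p pics; python3 - <<'E'
from plant import *
import cv2,numpy as np
for n in("top","side"):
    p,d=get_image(n); cv2.imwrite(f"pics/{n}0.png",p[:,:,::-1]); np.savez(f"{n}0.npz",p=p,d=d)
    c=get_calibration(n); print(n,c["intrinsics"],np.round(c["world_from_camera"],3))
o=observe(); print(o["time_s"],o["eef_pos"],o["tcp_rot"],o["opening"])
E
```

```text
pics
top [[515.51632806   0.         316.58177265]
 [  0.         515.51632806 202.69708615]
 [  0.           0.           1.        ]] [[ 0.027 -0.991  0.133  0.444]
 [-1.    -0.028 -0.008 -0.082]
 [ 0.012 -0.133 -0.991  1.297]
 [ 0.     0.     0.     1.   ]]
side [[404.7568721    0.         315.05110144]
 [  0.         404.7568721  199.40533807]
 [  0.           0.           1.        ]] [[ 0.989 -0.076  0.129  0.442]
 [-0.149 -0.611  0.778 -1.056]
 [ 0.02  -0.788 -0.615  0.816]
 [ 0.     0.     0.     1.   ]]
0.1 [0.20806903 0.58878617 0.23031182] [-3.13988040e+00 -2.43923006e-04  2.80184005e+00] 0.08556200356337319
```

View pics/top0.png

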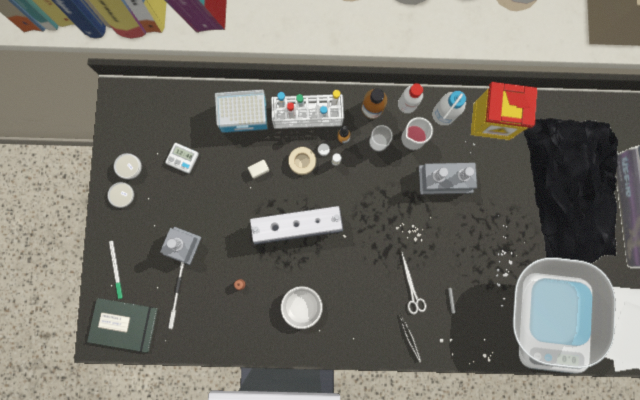

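View pics/side0.png

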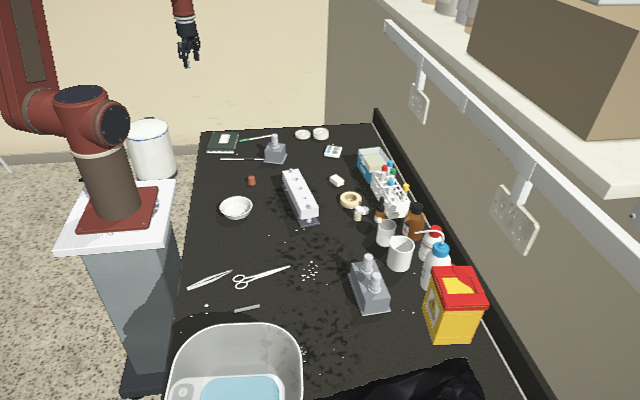

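```bash
cat > h.py <<'E'
from plant import *
import cv2,numpy as np
def ray(n,uv,z):
    c=get_calibration(n);K=c["intrinsics"];T=c["world_from_camera"]
    d=T[:3,:3]@np.linalg.solve(K,[uv[0],uv[1],1.]); o=T[:3,3]
    return o+d*(z-o[2])/d[2]
def cloud(n,d):
    c=get_calibration(n);K=c["intrinsics"];T=c["world_from_camera"]
    v,u=np.mgrid[:d.shape[0],:d.shape[1]]
    P=np.stack([(u-K[0,2])/K[0,0]*d,(v-K[1,2])/K[1,1]*d,d],-1)
    return P@T[:3,:3].T+T[:3,3]
E
python3 - <<'E'
from h import *
D=np.load("top0.npz");p=D["p"];W=cloud("top",D["d"]);z=W[...,2]
S=np.load("side0.npz");WS=cloud("side",S["d"])
g=cv2.cvtColor(p,cv2.COLOR_RGB2GRAY)
# block
m=np.zeros(g.shape,np.uint8);m[200:250,240:350]=255
b=((g>150)&(m>0)).astype(np.uint8)
cs,_=cv2.findContours(b,cv2.RETR_EXTERNAL,cv2.CHAIN_APPROX_NONE);c=max(cs,key=cv2.contourArea)
r=cv2.minAreaRect(c);print(r,[np.round(ray("top",q,.066),4) for q in cv2.boxPoints(r)],"ctr",ray("top",r[0],.066))
f=np.zeros_like(b);cv2.drawContours(f,[cv2.convexHull(c)],-1,1,-1);f=cv2.erode(f,np.ones((5,5)))
n,l,s,ct=cv2.connectedComponentsWithStats(((g<130)&(f>0)).astype(np.uint8))
for i in range(1,n):print(s[i],ct[i],ray("top",ct[i],.066))
print("blockz",np.median(z[(b>0)]))
for name,WW in(("top",W),("side",WS)):
    ok=(WW[...,1]>.12)&(WW[...,1]<.32)&(WW[...,0]>.25)&(WW[...,0]<.5)
    for lo,hi in((.04,.053),(.06,.094),(.095,.11)):
        k=ok&(WW[...,2]>lo)&(WW[...,2]<hi);print(name,lo,k.sum(),np.median(WW[k],0) if k.any() else 0, WW[k].min(0),WW[k].max(0)) if k.any() else 0
a=cv2.resize(p[215:275,150:210],(0,0),fx=7,fy=7,interpolation=2)
q=cv2.resize(p[200:250,245:350],(0,0),fx=7,fy=7,interpolation=2)
s2=cv2.resize(S["p"][125:170,250:310],(0,0),fx=5,fy=5,interpolation=2)
im=np.zeros((350+250,735,3),np.uint8);im[:350]=q
a=cv2.resize(a,(250,250));im[350:,:250]=a;im[350:350+225,300:600]=s2
cv2.imwrite("pics/c1.png",im[:,:,::-1])
E
```

```text
((295.6600036621094, 223.62002563476562), (23.475942611694336, 89.94397735595703), 81.8698959350586) [array([0.5675, 0.068 , 0.066 ]), array([ 0.6042, -0.1447,  0.066 ]), array([ 0.5484, -0.1538,  0.066 ]), array([0.5121, 0.0577, 0.066 ])] ctr [ 0.55791921 -0.04291505  0.066     ]
[316 220   3   3   7] [317.28571429 221.        ] [ 0.56566236 -0.09452521  0.066     ]
[294 222   5   5  19] [295.89473684 224.        ] [ 0.55702218 -0.04350606  0.066     ]
[272 225   6   6  30] [274.66666667 227.2       ] [0.5479354  0.00697697 0.066     ]
blockz 0.06543273576388953
top 0.04 247 [0.48363211 0.23828593 0.04888297] [0.46435215 0.2112331  0.04003216] [0.49913009 0.28120542 0.05299393]
top 0.06 19 [0.49400283 0.23419496 0.0764388 ] [0.4908125  0.23085189 0.06157061] [0.49953489 0.24491432 0.09355135]
top 0.095 30 [0.49705764 0.24214398 0.09960313] [0.49052155 0.2331283  0.09557255] [0.49982388 0.25226622 0.10382465]
side 0.04 75 [0.48381316 0.22497544 0.04867622] [0.46535136 0.20639042 0.04004391] [0.49941565 0.28543312 0.0529556 ]
side 0.06 19 [0.49629813 0.23495569 0.07762657] [0.49253295 0.22769407 0.06168393] [0.49999962 0.24209463 0.09303384]
side 0.095 6 [0.49766592 0.23799821 0.09803699] [0.49434573 0.23039574 0.09671385] [0.49858728 0.24484744 0.10084629]
```

View pics/c1.png

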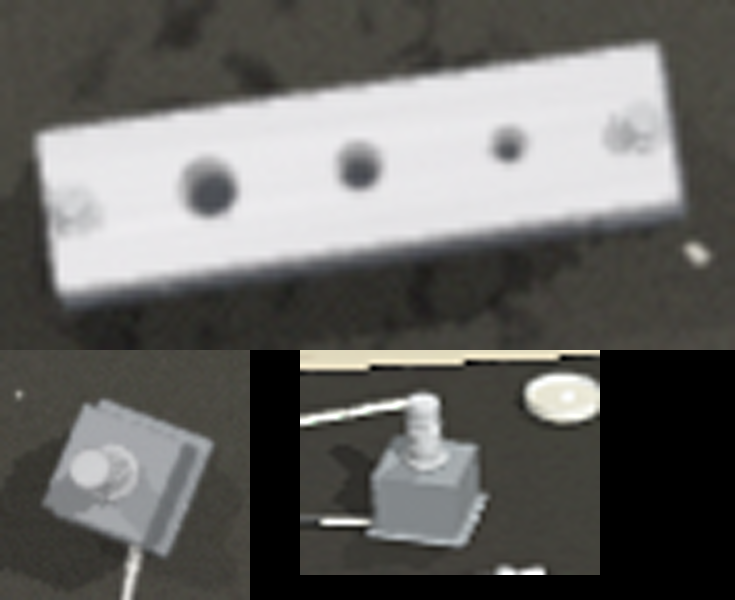

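```bash
python3 - <<'E'
from h import *
D=np.load("top0.npz");p=D["p"];W=cloud("top",D["d"])
S=np.load("side0.npz");WS=cloud("side",S["d"])
for name,WW in(("top",W),("side",WS)):
    ok=(WW[...,1]>.15)&(WW[...,1]<.32)&(WW[...,0]>.42)&(WW[...,0]<.57)
    for lo,hi in((.044,.052),(.0535,.058),(.065,.094),(.095,.11)):
        k=ok&(WW[...,2]>lo)&(WW[...,2]<hi)
        if k.any():
            v,u=np.nonzero(k);print(name,lo,k.sum(),np.round(WW[k].mean(0),4),np.round(WW[k].min(0),4),np.round(WW[k].max(0),4),"pix",u.mean(),v.mean())
    k=ok&(WW[...,2]>.044)&(WW[...,2]<.056)
    r=cv2.minAreaRect((WW[k][:,:2]*1000).astype(np.float32));print("stand rect",r)
print("ptop",ray("top",(172.1,243.3),.1),"collar",ray("top",(177.6,244.3),.055),"side top",ray("side",(275.2,135.4),.1))
# subpixel bores: darkness-weighted centroid, both views
def bores(img,W,name):
    g=cv2.cvtColor(img,cv2.COLOR_RGB2GRAY).astype(float)
    out=[]
    for c in ((.548,.007),(.557,-.0435),(.566,-.0945)):
        T=get_calibration(name);M=np.linalg.inv(T["world_from_camera"])
        q=M@[*c,.066,1];uv=T["intrinsics"]@q[:3];uv=uv[:2]/uv[2]
        r=6;u0,v0=np.round(uv).astype(int);w=g[v0-r:v0+r+1,u0-r:u0+r+1]
        bg=np.median(g[v0-r:v0+r+1,u0-r:u0+r+1]);wt=np.clip((bg-8-w)/40,0,1)
        vv,uu=np.mgrid[v0-r:v0+r+1,u0-r:u0+r+1];dd=np.hypot(uu-uv[0],vv-uv[1])<5.5
        wt=wt*dd;a=np.array([(uu*wt).sum(),(vv*wt).sum()])/wt.sum();x=ray(name,a,.066)
        out.append(x[:2]);print(name,"bore",np.round(a,2),np.round(x,4),"area",wt.sum())
    return np.array(out)
for n,i,w in(("top",p,W),("side",S["p"],WS)):
    o=bores(i,w,n);print(np.linalg.norm(np.diff(o,axis=0),axis=1), np.degrees(np.arctan2(*(o[0]-o[2])*[-1,1])))
E
```

```text
top 0.044 441 [0.5014 0.241  0.0487] [0.4644 0.2037 0.0441] [0.5407 0.2812 0.052 ] pix 177.25850340136054 244.40362811791383
top 0.0535 54 [0.5    0.2377 0.0549] [0.4761 0.2093 0.0535] [0.5352 0.2737 0.058 ] pix 177.94444444444446 244.87037037037038
top 0.065 35 [0.5005 0.2345 0.0806] [0.4908 0.23   0.067 ] [0.5126 0.2489 0.0937] pix 176.54285714285714 244.11428571428573
top 0.095 73 [0.5021 0.2418 0.0989] [0.4905 0.2308 0.0952] [0.5135 0.2523 0.1038] pix 171.3972602739726 242.91780821917808
stand rect ((502.2861633300781, 242.32748413085938), (64.00066375732422, 61.92983627319336), 71.01981353759766)
side 0.044 127 [0.5035 0.2329 0.0488] [0.4657 0.1991 0.044 ] [0.5417 0.2854 0.0517] pix 275.1968503937008 148.14173228346456
side 0.0535 12 [0.5019 0.2327 0.0562] [0.4889 0.2249 0.0539] [0.5182 0.2391 0.0578] pix 274.6666666666667 146.41666666666666
side 0.065 43 [0.5028 0.2337 0.079 ] [0.4932 0.2255 0.0662] [0.5153 0.2444 0.0939] pix 274.6511627906977 140.7906976744186
side 0.095 19 [0.5035 0.2374 0.0989] [0.4943 0.228  0.0961] [0.5126 0.2507 0.1021] pix 274.5263157894737 135.42105263157896
stand rect ((502.6500549316406, 241.60830688476562), (68.98530578613281, 69.85050964355469), 64.08939361572266)
ptop [0.50123666 0.23981171 0.1       ] collar [0.50134379 0.23860655 0.055     ] side top [0.5057761  0.23522438 0.1       ]
top bore [274.34 226.45] [0.5497 0.0078 0.066 ] area 60.725
top bore [295.87 223.35] [ 0.5586 -0.0434  0.066 ] area 42.45
top bore [317.19 220.26] [ 0.5674 -0.0942  0.066 ] area 25.549999999999997
[0.05198083 0.05161987] 9.849385130047486
side bore [295.58 178.81] [0.5533 0.0055 0.066 ] area 9.025
side bore [299.97 187.9 ] [ 0.5613 -0.045   0.066 ] area 7.3999999999999995
side bore [304.59 197.61] [ 0.5693 -0.0959  0.066 ] area 4.65
[0.05121928 0.05147705] 8.970279304933332
```

```bash
python3 - <<'E'
from h import *
yaw=min((.172,.172+np.pi),key=lambda y:abs(inverse_kinematics([.502,.2405,.16],[np.pi,0,y])[5]))
print(yaw,inverse_kinematics([.502,.2405,.16],[np.pi,0,yaw]),inverse_kinematics([.55,.008,.16],[np.pi,0,yaw]))
movep([.502,.2405,.16],[np.pi,0,yaw]);
print(move_l([.502,.2405,.063],feed=.12,max_force=8),observe()["eef_pos"])
gripper_to(0.02,30);o=observe();print(o["time_s"],o["opening"],o["grasp_force"],o["ft_force"])
move_l([.502,.2405,.14],feed=.12)
o=observe();print(o["time_s"],o["eef_pos"],o["tcp_rot"],o["opening"],o["ft_force"])
out=[]
for n in("top","side"):
    p,d=get_image(n);np.savez(n+"1.npz",p=p,d=d)
    c=get_calibration(n);q=np.linalg.inv(c["world_from_camera"])@[.502,.2405,.1,1];uv=c["intrinsics"]@q[:3];u,v=(uv[:2]/uv[2]).astype(int);print(n,u,v)
    out.append(cv2.resize(p[v-30:v+30,u-30:u+30],(400,400),interpolation=2))
cv2.imwrite("pics/g1.png",np.hstack(out)[:,:,::-1])
E
```

```text
3.3135926535897933 [ 0.30509621  0.12016552  1.7781996   0.          1.24322753 -1.43770011] [-0.12884035  0.1047039   1.79508483  0.          1.24180393 -1.87163668]
False [0.50266928 0.24079633 0.06379791]
3.3333 0.02339487133994783 29.49141561985016 [-0.98139723  0.49225992  2.99662361]
4.125 [0.5014113  0.24023937 0.13917363] [-3.14133926e+00 -1.31725126e-03 -2.96963679e+00] 0.023616876181280878 [ 0.20171846 -0.6151756  -0.44827377]
top 171 242
side 274 134
```

View pics/g1.png

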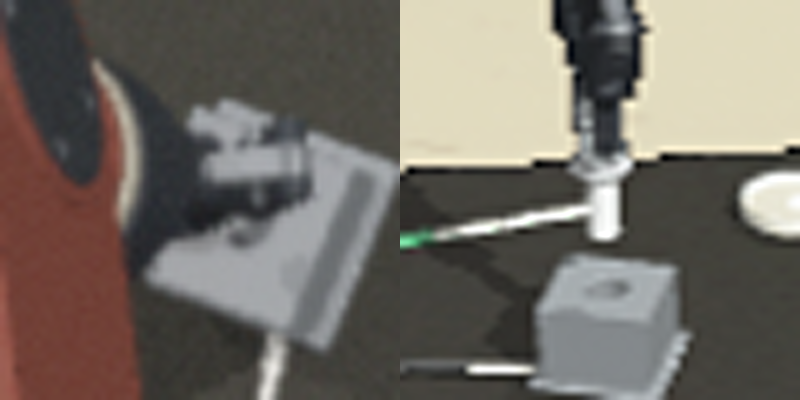

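```bash
cat >> h.py <<'E'
def shank(img,tcp,name="side",v=False):
    """x offset of shank axis from TCP axis as seen by side camera, and apparent width"""
    c=get_calibration(name);M=np.linalg.inv(c["world_from_camera"]);K=c["intrinsics"]
    def pr(P):
        q=K@(M@[*P,1])[:3];return q[:2]/q[2]
    g=cv2.cvtColor(img,cv2.COLOR_RGB2GRAY).astype(float);off=[];wd=[]
    e=pr(np.array(tcp)+[.001,0,0])[0]-pr(tcp)[0]
    for dz in np.linspace(-.048,-.024,9):
        a=pr(np.array(tcp)+[0,0,dz]);r=int(round(a[1]));u0=int(round(a[0]));us=np.arange(u0-9,u0+10)
        w=g[r,us];lo=np.percentile(w,20);hi=np.percentile(w,95);t=np.clip((w-lo)/(hi-lo),0,1);t[t<.2]=0
        off.append(((us*t).sum()/t.sum()-a[0])/e);wd.append(t.sum()/e)
    if v:print(np.round(off,1),np.round(wd,1))
    return np.median(off),np.median(wd)
E
python3 - <<'E'
from h import *
print(shank(np.load("side1.npz")["p"],[.502,.2405,.14],v=True))
o=observe();yaw=.172+np.pi
movep([.550,.0080,.145],[np.pi,0,yaw]);hold(.2)
o=observe();print(o["time_s"],o["eef_pos"],o["ft_force"])
p,d=get_image("side");np.savez("side2.npz",p=p,d=d);print(shank(p,o["eef_pos"],v=True))
p2,_=get_image("top")
a=cv2.resize(p[140:220,260:340],(400,400),interpolation=2);b=cv2.resize(p2[190:260,240:310],(400,400),interpolation=2)
cv2.imwrite("pics/b1.png",np.hstack([a,b])[:,:,::-1])
E
```

```text
[ -1.8 -13.7 -10.4  -1.3  -1.2   0.6   1.1   1.3   1. ] [15.8 34.4 33.5 17.5 17.5 14.9 13.9 13.9 15.5]
(np.float64(-1.2097225417140116), np.float64(15.766060544644908))
5.3667 [0.54987057 0.00951307 0.14489765] [ 0.6047703   0.75199691 -1.21208327]
[-4.1 -1.7 -1.6 -0.9  1.3  1.3  1.5  1.5  1.1] [31.2 27.3 27.3 19.9 14.6 14.6 14.4 14.4 15.9]
(np.float64(1.1293471253055465), np.float64(15.87429997440236))
```

View pics/b1.png

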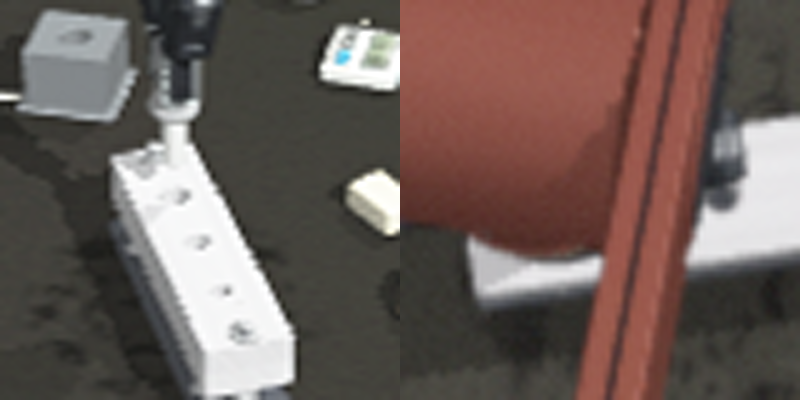

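```bash
cat >> h.py <<'E'
YAW=.172+np.pi
ey=np.array([-np.sin(.172),np.cos(.172),0]);ex=np.array([np.cos(.172),np.sin(.172),0])
def st(n=12):
    s=[];f=[]
    for _ in range(n):
        o=observe();s.append(o["eef_pos"]);f.append(o["ft_force"])
    return np.mean(s,0),np.mean(f,0),o["time_s"],np.std(s,0)
def centre(c,e,reach=.005,F=3):
    """feel both walls along e from commanded point c; returns commanded centre"""
    t=[]
    for s in(1,-1):
        hit=move_l(c+s*reach*e,feed=.012,max_force=F);p,f,_,_=st(4)
        t.append((p-c)@e);print("wall",s,hit,round(t[-1]*1e3,2),np.round(f,1))
        move_l(c,feed=.04)
    return t
E
python3 - <<'E'
from h import *
print(st())
hold(.1);print(st())
c=np.array([.551,.008,.145]);move_l(c,feed=.05)
hit=move_l([.551,.008,.109],feed=.04,max_force=4);print(hit,st())
if not hit:
    c=np.array([.551,.008,.109])
    print(centre(c,ex),centre(c,ey),st())
E
```

```text
(array([0.54994861, 0.00915563, 0.14497848]), array([ 0.55661277,  0.22541956, -0.74047424]), 5.4667, array([1.11022302e-16, 1.73472348e-18, 0.00000000e+00]))
(array([0.54996097, 0.00873557, 0.14498713]), array([ 0.4121452 ,  0.03598473, -0.80479557]), 5.5667, array([0.00000000e+00, 0.00000000e+00, 2.77555756e-17]))
False (array([0.55126317, 0.00797672, 0.10932172]), array([ 0.16458139, -0.01782722, -0.7292754 ]), 6.8667, array([1.11022302e-16, 1.73472348e-18, 1.38777878e-17]))
wall 1 True 0.54 [-0.6  0.6 -1.6]
wall -1 True -3.64 [2.3 1.4 0.5]
wall 1 True 4.51 [-0.5 -1.5 -0.4]
wall -1 True -0.84 [ 0.4  0.9 -0.4]
[np.float64(0.0005376033451753419), np.float64(-0.0036387846827766104)] [np.float64(0.004506520654939788), np.float64(-0.0008391892295556326)] (array([0.55088363, 0.00802452, 0.10881593]), array([ 0.50471743, -0.04965771, -0.46806483]), 9.275, array([1.11022302e-16, 0.00000000e+00, 0.00000000e+00]))
```

```bash
python3 - <<'E'
from h import *
c=np.array([.551,.008,.109])-.00155*ex+.0016*ey;move_l(c,feed=.03);hold(.2)
a=np.mean(centre(c,ex));print(a);c=c+a*ex;move_l(c,feed=.03);hold(.2)
b=np.mean(centre(c,ey));print(b);c=c+b*ey;move_l(c,feed=.03);hold(.3)
print("c",c,st());np.save("c1.npy",c)
z=c.copy();z[2]=.084   # foot .031: 17 mm under the shoulder
hit=move_l(z,feed=.03,max_force=3.5);print("down",hit,st())
E
```

```text
wall 1 True 3.15 [-0.4 -0.3 -0.6]
wall -1 True -2.32 [2.7 0.4 1.1]
0.0004133605690633251
wall 1 True 2.86 [ 0.8 -1.2  0.2]
wall -1 True -2.6 [1.1 1.3 0.7]
0.00012951102507903294
c [0.54958412 0.00950945 0.109     ] (array([0.54958515, 0.00951369, 0.10899308]), array([-0.25877937, -0.11337819, -0.77720292]), 13.1583, array([0.00000000e+00, 1.73472348e-18, 2.77555756e-17]))
down False (array([0.54955776, 0.00950657, 0.08400921]), array([-0.12628869,  0.42037975, -0.95088146]), 14.1417, array([0., 0., 0.]))
```

```bash
python3 - <<'E'
from h import *
c1=np.load("c1.npy");th=np.radians(9.85)
c2=c1+.052*np.array([np.sin(th),-np.cos(th),0])
move_l([c1[0],c1[1],.130],feed=.08);move_l([c2[0],c2[1],.130],feed=.08);move_l([c2[0],c2[1],.122],feed=.04);hold(.4);print(st())
# spiral of trial points, mm
tr=[(0,0)]+[(.6*np.cos(a),.6*np.sin(a)) for a in np.arange(6)*np.pi/3]+[(1.2*np.cos(a),1.2*np.sin(a)) for a in np.arange(10)*np.pi/5]
for i,(a,b) in enumerate(tr):
    q=c2+a*1e-3*ex+b*1e-3*ey
    if i: move_l([q[0],q[1],.1205],feed=.03);hold(.1)
    hit=move_l([q[0],q[1],.113],feed=.02,max_force=3);p,f,t,_=st();print(i,hit,np.round(p*1e3,2),np.round(f,2),t)
    if p[2]<.1145: np.save("c2.npy",q);break
    if t>32:break
E
```

```text
(array([ 0.55856823, -0.04174384,  0.12213029]), array([-0.431543  , -0.04691045, -0.85881075]), 16.4167, array([1.11022302e-16, 6.93889390e-18, 0.00000000e+00]))
0 False [558.5  -41.72 112.85] [ 0.76  0.2  -0.84] 17.0167
```

```bash
python3 - <<'E'
from h import *
q=np.load("c2.npy");hold(.2);print(st())
hit=move_l([q[0],q[1],.095],feed=.015,max_force=4.5);print(hit,st());hold(.3);print(st())
E
```

```text
(array([ 0.55847915, -0.04172639,  0.11303086]), array([ 0.38365961, -0.30157981, -1.36847429]), 17.2167, array([1.11022302e-16, 6.93889390e-18, 1.38777878e-17]))
True (array([ 0.55860257, -0.04173953,  0.09917255]), array([-0.63497535, -0.1815606 ,  3.28424236]), 18.0917, array([1.11022302e-16, 6.93889390e-18, 0.00000000e+00]))
(array([ 0.55852275, -0.04172782,  0.09913166]), array([ 0.77391892, -0.0200892 ,  3.79233869]), 18.3917, array([0.00000000e+00, 6.93889390e-18, 2.77555756e-17]))
```

```bash
python3 - <<'E'
from h import *
q=np.load("c2.npy");move_l([q[0],q[1],.1011],feed=.01);hold(.2);print(st())
gripper_to(.05);hold(.2);move_l([q[0],q[1],.20],feed=.1);print(st())
movep([.42,.25,.25],[np.pi,0,YAW]);hold(.3)
o=[]
for n in("top","side"):
    p,d=get_image(n);W=cloud(n,d)
    k=(abs(W[...,0]-.5585)<.03)&(abs(W[...,1]+.0417)<.03)&(W[...,2]>.128)&(W[...,2]<.16)
    print(n,k.sum(),np.round(W[k].mean(0),4) if k.any() else 0)
    u,v=(296,224) if n=="top" else (300,180)
    o.append(cv2.resize(p[v-45:v+45,u-45:u+45],(400,400),interpolation=2))
cv2.imwrite("pics/f.png",np.hstack(o)[:,:,::-1]);print(observe()["time_s"])
E
```

```text
(array([ 0.55847174, -0.04173744,  0.1010193 ]), array([ 1.03027968, -0.56455039,  1.57922492]), 18.975, array([0.00000000e+00, 0.00000000e+00, 2.77555756e-17]))
(array([ 0.55792954, -0.04159438,  0.19904792]), array([ 0.07528907,  0.41628994, -0.07500414]), 20.6917, array([0.00000000e+00, 0.00000000e+00, 2.77555756e-17]))
top 86 [ 0.563  -0.0435  0.1366]
side 40 [ 0.5638 -0.0473  0.1351]
22.3333
```

View pics/f.png

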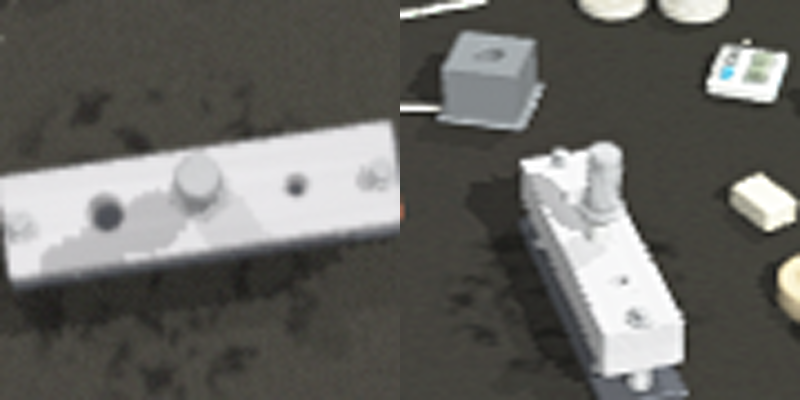

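```bash
python3 -c "
from plant import *
print(job_done())"
```

```text
the job is handed in; nothing more can be done
None
```

The pestle is the 16 mm one: it went past bore 1's shoulder without stopping, seated on bore 2's shoulder under about 4.5 N, and was left standing there with a slight lean; the job is handed in and the rack was not touched.

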